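# Hang the tape holder in the crate rim's recess and load it

## Task

Hang the grey tape holder by its hook on the near rim of the blue crate, cup on the outside: its hook belongs down in the gap of the black rim strip, so feel for the gap along the rim, then press until the orange catch has snapped under the rim and the holder can neither slide nor lift off. Then put the roll of parcel tape flat into its cup. Hang it slowly and gently, never loading or striking the rim with more than 50 N, and leave everything else where it is.

Things in the scene. Friction and masses are not known exactly. Their poses are not given: they have to be found in the camera images.
- holder: loose grey plastic hook-on tape holder, 0.1 to 0.2 kg, standing upright; origin under the middle of its cup, z up, x from the cup to the hook, y along the hook's width. Square cup 84 mm outside, 78 mm inside, 32 mm high, floor 3 mm. On its +x side a back plate (4 mm thick, 50 mm wide) rises to the hook, whose middle is 51.5 mm along x
- hook_head (a point): middle of the solid block over the hook, the place to grip from above across its two ridged faces: 17 mm thick along x, 50 mm wide along y, 30 mm high (10 mm above to 20 mm below this point). Axes as the holder's. Fingers must end above the saddle, or they meet the rim
- saddle (a point): top of the holder's hook slot, 20 mm below hook_head; it comes to lie on the rim. Axes as the holder's. The slot opens downward, 9 mm wide along x between the back plate and an inner leg (4 mm thick) that reaches 25 mm below this point. The slot's top is 50 mm wide along y, with rounded ends (4 mm)
- cup_floor (a point): middle of the holder's cup floor, upper face; axes as the holder's
- catch (a joint): push-in of the orange sprung catch on the inner leg, 14.5 mm below the saddle, in m: 0 = out. Pushing it over the rim takes 2 to 8 N from above; riding on the rim's inner face it is pushed in 2 to 3 mm and drags with 1 to 5 N; it springs out again (below 0.001) only when it gets under the rim band, with the hook down in the recess
- crate: blue plastic crate, heavy, does not move; 207 (x) x 292 (y) mm, 120 mm high, four jars (tops at 120 mm) along its far side and in its right near corner. Origin on the table under its middle, x from the near long side into the crate, y along that side to the left, z up. The near rim is a band 7 mm thick and 22 mm high with a rounded top; inside, the wall below it is 4 mm further out
- rim_mid (a point): point on top of the crate's near rim, 120 mm up; axes as the crate's. The rim's top 10 mm is a black strip with one gap, the recess, 53 mm wide. Its place differs from crate to crate and is not measured: its middle is up to 16 mm to either side of this point along y. The strip resists pushes up to 60 N. A hook set beside the recess sits 10 mm too high and slides along. The rim is hard: touch down at 10 mm/s or so
- tape_roll: loose brown roll of parcel tape lying flat, 66 mm across, 48 mm high, about 0.16 kg; origin in the middle of its underside
- marker: black and white felt marker lying, 17 x 130 x 18 mm, long along its y; bystander
- spare_jar: full glass jar with a silver lid, 69 mm across, 112 mm high; bystander
- lid_a: loose twist-off jar lid, 65 mm across, 16 mm high; bystander
Not all that is in view belongs to the job. Several things have the shape of the tape_roll; the one meant has the colours described above.

How it is judged:
On the way:
1. the empty holder is hung: hook down in the recess, cup outside, catch snapped under the rim (z of saddle in the frame of rim_mid between -0.0125 and -0.0085 m and x of saddle in the frame of rim_mid between -0.004 and 0.004 m and x of cup_floor in the frame of rim_mid below -0.04 m and value of joint catch below 0.0015 m and angle between the x axis of holder and the x axis of crate, either way round below 0.1 rad and angle between holder's own z axis and vertical below 0.1 rad and horizontal distance between tape_roll and cup_floor above 0.06 m), for 0.2 s.
At the end, for the whole second after the job is handed in: holder hung cup outside, upright and square to the rim within 0.1 rad, saddle 8.5 to 12.5 mm below the rim top and within 4 mm of its middle plane, catch under 1.5 mm; tape roll flat (0.15 rad) on the cup floor, within 12 mm of its middle; both at rest (z of saddle in the frame of rim_mid between -0.0125 and -0.0085 m and x of saddle in the frame of rim_mid between -0.004 and 0.004 m and x of cup_floor in the frame of rim_mid below -0.04 m and value of joint catch below 0.0015 m and angle between the x axis of holder and the x axis of crate, either way round below 0.1 rad and angle between holder's own z axis and vertical below 0.1 rad and horizontal distance between tape_roll and cup_floor below 0.012 m and z of tape_roll in the frame of cup_floor between -0.004 and 0.006 m and angle between tape_roll's own z axis and vertical below 0.15 rad and linear speed of each of holder, tape_roll below 0.02 m/s); the robot touches nothing.
It fails at once if while it is being hung (tape roll not yet over the cup) the holder loads the crate or its rim with more than 50 N (contact force between holder and crate above 50 N and horizontal distance between tape_roll and cup_floor above 0.06 m).
It fails at once if a bystander is shifted by more than 20 mm (distance of any of marker, spare_jar, lid_a from where it was at the start of the episode above 0.02 m).
It also fails if it takes over 67 s, if anything falls off the work surface, if the arm or the gripper's body presses on something with over 40 N, if the wrist force passes 120 N, or if a joint passes its speed limit or range.

## Robot

A 6-joint arm with a two-finger parallel gripper is mounted at the origin on a cart in front of the work surface, level with it; the furniture and walls round the work are solid. World frame = base frame: x ahead of the robot, y to its left, z up, the work surface at z = 0. Lengths are in m, angles in rad, forces in N, time in s.
With the tool pointing down it reaches from about 0.35 to 0.775 m from the base axis. Payload 5.5 kg.
Tool frame: the origin (TCP) lies at the very end of the fingers, on their centre line; the grasp point (between the pads) lies 19 mm behind it; z points along the fingers, y is the line along which they close (so a half turn about z gives the same grasp; the last joint's range is limited). The gripper opens to 85 mm and grips with 20 to 120 N. Pads are 22 mm wide; open, the fingers measure 114 mm over their backs; the gripper's body (76 mm by 85 mm) begins 54 mm behind the grasp point. The pads swing forward as they close: fully open they stand 13 mm farther back than shut.
Start: joints at [1.076, 0.313, 0.046, 1.304, 0, 1.431], TCP at [0.2, 0.539, 0.231] pointing down, gripper open.
Joint ranges: [-2.76, 2.76], [-0.86, 1.69], [-1.03, 1.26], [-2.2, 2.34], [-1.47, 1.5], [-3.14, 3.14]. Speed limits (rad/s): [2.57, 2.57, 3.14, 3.14, 3.14, 3.14].

## Interface

Orientations are given as a unit quaternion [w, x, y, z].
In Python, from workcell import env, cams, ticket, spotter gives the robot as it stands.
- The arm moves only by the tool jog_arm, never from a script. Its argument "increments" is a list that holds one entry, the list of rows, each a list of 7 numbers: the shift along the tool's x, y, z in units of 0.25 m (1.0 is 0.25 m), then the turn, a rotation vector about the tool's x, y, z in units of 180 degrees (1.0 is 180 degrees), then the closure in counts, from 0 (fully open) to 255 (shut). A call has 1 to 20 rows; each row shifts and turns the commanded pose from where the row before left it, along the tool's axes as they then stand; what a row does not reach is not made up. A row lasts 1/10 s, in which the tool goes at most 50 mm and 8.59 degrees, less where a joint would pass 70% of its speed; a pose out of reach is approached as far as the arm can. A call with a number of a shift or a turn outside -1 to 1 is refused whole. A call with a gripper value outside its range is refused whole. The fingers move at their own pace and stop on an object; "force" is the grip in N (left out, the last holds). Time passes only in rows, so rows that do not move let the fingers close. It gives the time, the measured TCP pose, the force, the opening and the grip force at its end, in the units of the state.
- env.get_state(): the state, without advancing time (a new reading comes with each control period).
- cams.read_camera(name): name is "side" or "top" or "wrist"; returns a dict with "pixels" (480x640x3 uint8, red, green, blue), "fx", "fy", "cx", "cy" (pixels), "xyz" and "attitude" of the camera in the world; the wrist camera has in their place "mount" (4x4, takes a point from camera to tool coordinates, whose origin is the TCP and whose axes are the flange's). Camera axes: x right, y down, z forward; pixel columns grow to the right and rows downward; lengths in m; the calibration is good to about 2 mm. A picture is of the moment at which its call begins: read the wrist's pose just before it. There is no depth.
- ticket.hand_in(): hands the job in; it is judged then, once.
Trained networks look in the newest picture that a camera, given by its name, has taken for a name from the list of things; names that differ only in an ending like _2 or _b are one class to them, and where a whole thing is asked for, a point or a joint stands for the part that bears it (a point fixed in the world has none). Each returns a list of dicts, best first, with "conf" (0 to 1); they miss things now and then, are a little off and sometimes report something else, mostly with a low value. They report only what shows in the picture. A call takes as long as a camera call. They do not tell look-alikes from the thing itself.
- spotter.find_in(target, camera): "uv" ([column, row] in pixels, amid what is visible of it).
- spotter.cut_out(target, camera): "region" (480x640 bool, what is visible of it) and "uv" ([column, row] in pixels, amid what is visible of it).
- spotter.landmark_of(target, camera): "uv" ([column, row] in pixels: a listed point, or the origin of a listed thing).
The state is a dict: "clock": time; "joint_pos": joint angles; "qvel": joint speeds; "tau": joint torques, N m; "tcp_pos": TCP position; "orientation": TCP orientation; "wrist_force": force on the tool from outside, world axes, zero at the start; "ft_torque": the same for the moment, N m; "finger_gap": finger opening in m; "grip_force": force on a finger pad.
Only numpy, scipy, OpenCV 4.12 (cv2) and the standard library are available. Lean on these libraries where they do the work, as an engineer would, in place of code of your own. Each camera call takes 0.05 s, during which the arm holds its last target. There are 200 camera calls.

## Working session

There is one attempt and no reset: what is moved stays moved. The work goes in short steps, Python scripts to look and compute and a tool call to move; the robot and the scene stay as the last step left them, time stands still between calls to the robot, and variables do not carry over. Pictures are saved under pics/ and viewed, at most 10 in all, crops included, and the job is handed in when it is done.

Besides the shell and the picture viewer there is one more tool, called after "Call:" by a JSON object that holds its "fn" and its "kwargs". jog_arm: Moves the arm, as the interface text tells. Shifts and turns lie within -1 to 1; 1 stands for 0.25 m of shift or 180 degrees of turn. Its arguments: {"type":"object","properties":{"increments":{"type":"array"},"force":{"type":"number"}},"required":["increments"]}

```bash
mkdir -p pics; ls
cat > h.py <<'E'
import numpy as np, cv2
from scipy.spatial.transform import Rotation as R
from workcell import env, cams, ticket, spotter
def rot(q): q=np.array(q,float); return R.from_quat([q[1],q[2],q[3],q[0]]).as_matrix() if q.size==4 else q.reshape(3,3)
def cam(n):
    s=env.get_state(); c=cams.read_camera(n)
    if n=='wrist':
        M=np.array(c['mount']); Rt=rot(s['orientation']); c['R']=Rt@M[:3,:3]; c['t']=Rt@M[:3,3]+np.array(s['tcp_pos'])
    else: c['R']=rot(c['attitude']); c['t']=np.array(c['xyz'])
    return c
def save(c,f): cv2.imwrite('pics/'+f,np.ascontiguousarray(c['pixels'][:,:,::-1]))
def ray(c,uv):
    d=c['R']@np.array([(uv[0]-c['cx'])/c['fx'],(uv[1]-c['cy'])/c['fy'],1]); return c['t'],d/np.linalg.norm(d)
def atz(c,uv,z): t,d=ray(c,uv); return t+d*(z-t[2])/d[2]
def tri(rs):
    A=0;b=0
    for t,d in rs: P=np.eye(3)-np.outer(d,d); A=A+P; b=b+P@t
    p=np.linalg.solve(A,b); return p,[np.linalg.norm(np.cross(p-t,d)) for t,d in rs]
def proj(c,p): q=c['R'].T@(np.array(p)-c['t']); return [c['fx']*q[0]/q[2]+c['cx'],c['fy']*q[1]/q[2]+c['cy']]
E
python3 - <<'E'
from h import *
C={}
for n in ['side','top','wrist']:
    c=cam(n); C[n]=c; print(n,c['t'].round(3),c['R'].round(3).tolist(),c['fx'],c.get('attitude'))
    if n!='wrist':save(c,n+'0.png')
    else: save(c,'w0.png'); print(c['mount'])
print(env.get_state())
for k in ['hook_head','saddle','cup_floor','holder','rim_mid','crate','tape_roll','marker','spare_jar','lid_a']:
    L={}
    for n in C:
        r=spotter.landmark_of(k,n); L[n]=r
        print(k,n,[(np.round(x['uv'],1).tolist(),round(x['conf'],2)) for x in r[:4]])
    try:
        p,e=tri([ray(C[n],L[n][0]['uv']) for n in ['side','top']]); print('   tri',p.round(4),np.round(e,4))
    except Exception as ex: print(ex)
E
```

```text
pics
side [ 0.285 -1.077  0.709] [[0.971, -0.118, 0.207], [-0.238, -0.478, 0.846], [-0.001, -0.871, -0.492]] 434.7738396417297 [-0.50044103  0.85742647 -0.10380856  0.06002006]
top [0.328 0.01  1.283] [[0.02, -0.984, 0.175], [-1.0, -0.024, -0.02], [0.024, -0.175, -0.984]] 474.9505146137447 [-0.05418923  0.71204342 -0.69654603  0.06986643]
wrist [0.138 0.562 0.373] [[0.346, 0.905, 0.248], [0.938, -0.333, -0.092], [-0.001, 0.265, -0.964]] 338.37823336823215 None
[[ 1.95860539e-03 -9.64156230e-01 -2.65327962e-01  6.60926804e-02]
 [ 9.99997868e-01  1.71477752e-03  1.15060538e-03  3.38400870e-04]
 [-6.54384920e-04 -2.65329650e-01  9.64157533e-01 -1.42774744e-01]
 [ 0.00000000e+00  0.00000000e+00  0.00000000e+00  1.00000000e+00]]
{'clock': 0.15, 'joint_pos': array([1.07643642e+00, 3.13856647e-01, 4.52525131e-02, 1.30363737e+00,
       1.14180995e-05, 1.43119869e+00]), 'qvel': array([-0.00028789, -0.00109105,  0.0044395 , -0.00155667,  0.00086026,
       -0.00129392]), 'tau': array([ 2.76401159e-03, -4.81064451e+01,  2.98815268e+01,  1.39212891e-02,
       -1.40608868e-04, -1.00079603e-05])
[... 1068 characters left out ...]
st index out of range
tape_roll side [([311.8, 361.8], 0.9), ([287.6, 263.2], 0.65)]
tape_roll top [([457.0, 288.2], 0.67), ([306.5, 278.8], 0.58)]
tape_roll wrist []
   tri [ 0.4277 -0.4064  0.0035] [0.0033 0.0033]
marker side [([261.6, 211.5], 0.55), ([394.9, 324.2], 0.21)]
marker top [([164.9, 290.5], 0.57)]
marker wrist [([252.6, 392.7], 0.75)]
   tri [ 0.4087  0.3825 -0.0134] [0.0003 0.0003]
spare_jar side [([279.0, 196.0], 0.72), ([280.9, 208.8], 0.55)]
spare_jar top [([166.4, 267.2], 0.93)]
spare_jar wrist []
   tri [0.4696 0.3645 0.0502] [0.0044 0.0044]
lid_a side [([283.3, 287.3], 0.86)]
lid_a top [([353.7, 290.1], 0.74)]
lid_a wrist []
   tri [ 0.4138 -0.126   0.0046] [0.006 0.006]
```

Run:
```python
import cv2
a=cv2.imread('pics/side0.png')[150:400,230:500];cv2.imwrite('pics/s1.png',cv2.resize(a,None,fx=2.4,fy=2.4))
a=cv2.imread('pics/top0.png')[150:330,130:530];cv2.imwrite('pics/t1.png',cv2.resize(a,None,fx=2,fy=2))
```

```text
(no output)
```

View pics/s1.png

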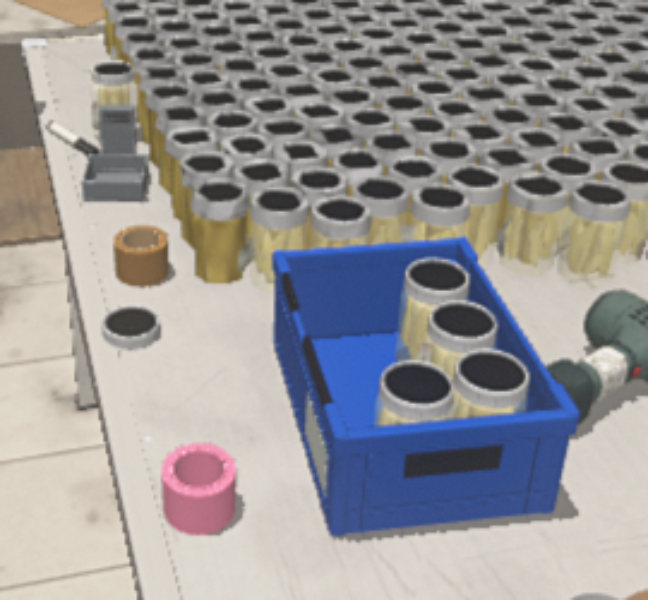

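View pics/t1.png

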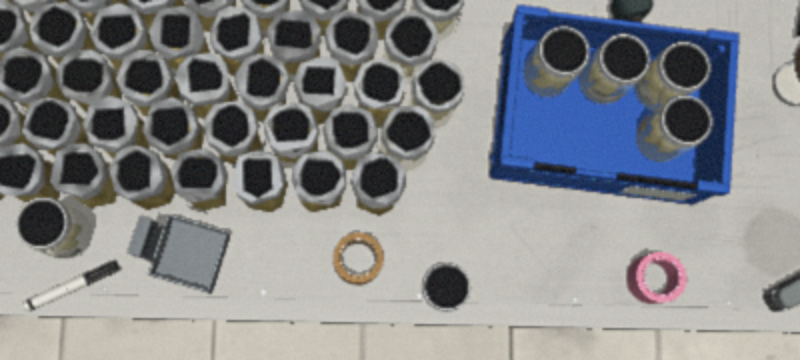

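The side crop shows the brown roll at about px (288,256), the holder at (276,220) with its hook towards the spare jar, and the crate with its black strip and gap on the near rim. The top crop shows the brown roll at about (309,278) and the holder at (222,275), with its hook to the left. The pink roll is a decoy. I'll move the wrist camera over the holder.

Call:
{"fn": "jog_arm", "kwargs": {"increments": [[[-0.129,-0.072,-0.012,0,0,0,80],[-0.129,-0.072,-0.012,0,0,0,80],[-0.129,-0.072,-0.012,0,0,0,80],[-0.129,-0.072,-0.012,0,0,0,80],[-0.129,-0.072,-0.012,0,0,0,80],[-0.129,-0.072,-0.012,0,0,0,80],[-0.129,-0.072,-0.012,0,0,0,80],[-0.129,-0.072,-0.012,0,0,0,80],[-0.129,-0.072,-0.012,0,0,0,80],[-0.129,-0.072,-0.012,0,0,0,80],[0,0,0,0,0,0,80]]], "force": 40}}

```text
clock: 2.75
tcp_pos: [0.4425, 0.2557, 0.2616]
orientation: [0.001, 0.179, 0.984, -0.0]
wrist_force: [-0.6, 0.3, -0.2]
finger_gap: 0.0587
grip_force: 0.0
```

```bash
cat > look.py <<'E'
from h import *
import sys,pickle
def look(names,tag):
    c=cam('wrist'); save(c,tag+'.png'); s=env.get_state(); print('clock',s['clock'],s['tcp_pos'].round(4),s['orientation'].round(4),'J',s['joint_pos'].round(2),'gap',round(s['finger_gap'],4),'F',s['wrist_force'].round(1))
    d={'c':c}
    for k in names:
        r=spotter.landmark_of(k,'wrist'); d[k]=r
        print(k,[(np.round(x['uv'],1).tolist(),round(x['conf'],2)) for x in r[:3]])
    pickle.dump(d,open(tag+'.pkl','wb')); return d
if __name__=='__main__': look(sys.argv[2:],sys.argv[1])
E
python3 look.py wA hook_head saddle cup_floor
```

```text
clock 2.8 [0.441  0.257  0.2614] [2.000e-04 1.784e-01 9.840e-01 2.000e-04] J [ 0.37  0.18 -0.06  1.34  0.    0.73] gap 0.0584 F [-0.8 -0.1 -0.1]
hook_head [([337.6, 227.3], 0.82)]
saddle [([333.9, 225.0], 0.74)]
cup_floor [([289.9, 215.0], 0.69)]
```

View pics/wA.png

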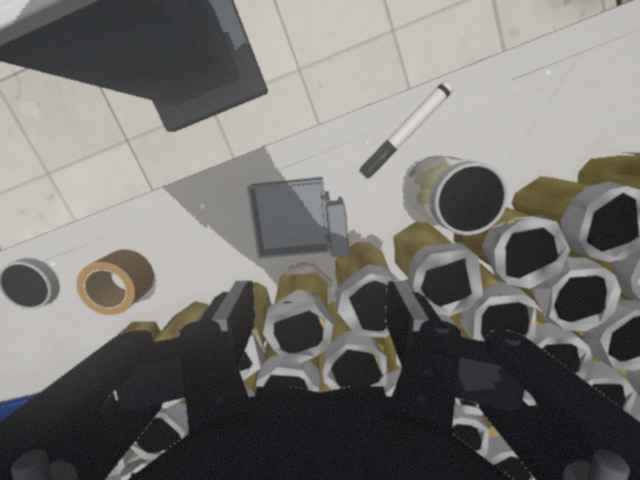

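The wrist view shows the hook at about px (338,225), the cup centre at (289,215), the spare jar at (470,200) and the brown roll at (115,280). I'll take a second, nearer view for triangulation.

Call:
{"fn": "jog_arm", "kwargs": {"increments": [[[0.06,0.1,0.05,0,0,0,80],[0.06,0.1,0.05,0,0,0,80],[0.06,0.1,0.05,0,0,0,80],[0.06,0.1,0.05,0,0,0,80],[0,0,0,0,0,0,80],[0,0,0,0,0,0,80]]]}}

```text
clock: 3.55
tcp_pos: [0.4165, 0.374, 0.2108]
orientation: [-0.0, 0.175, 0.985, -0.001]
wrist_force: [0.5, -0.7, 0.4]
finger_gap: 0.0584
grip_force: 0.0
```

Run:
```python
from look import *
d=look(['hook_head','saddle','cup_floor','tape_roll'],'wB')
a=pickle.load(open('wA.pkl','rb'))
for k in ['hook_head','saddle','cup_floor']:
    if d[k] and a[k]:
        p,e=tri([ray(a['c'],a[k][0]['uv']),ray(d['c'],d[k][0]['uv'])]); print(k,p.round(4),np.round(e,4))
S,T=cam('side'),cam('top')
for k,us,ut in [('hook_head',[276.7,195.8],[199.6,266.5]),('saddle',[277.1,203.2],[202.3,270.2]),('cup_floor',[275.6,225.4],[222.9,275.9])]:
    p,e=tri([ray(a['c'],a[k][0]['uv']),ray(d['c'],d[k][0]['uv']),ray(S,us),ray(T,ut)]); print('all',k,p.round(4),np.round(e,4))
p,e=tri([ray(S,[287.6,263.2]),ray(T,[306.5,278.8])]);print('roll',p,e)
```

```text
clock 3.6 [0.4172 0.3735 0.2114] [-1.000e-04  1.754e-01  9.845e-01 -2.000e-04] J [ 0.59  0.29 -0.03  1.25 -0.    0.94] gap 0.0583 F [-0.6 -0.7  0.9]
hook_head []
saddle [([225.3, 306.8], 0.88)]
cup_floor [([196.2, 277.3], 0.6), ([312.4, 197.2], 0.29)]
tape_roll [([26.2, 339.0], 0.75)]
saddle [0.4615 0.2649 0.0685] [0.0002 0.0002]
cup_floor [ 0.4464  0.2145 -0.0064] [0.0019 0.0019]Traceback (most recent call last):
  File "<stdin>", line 9, in <module>
IndexError: list index out of range
```

View pics/wB.png

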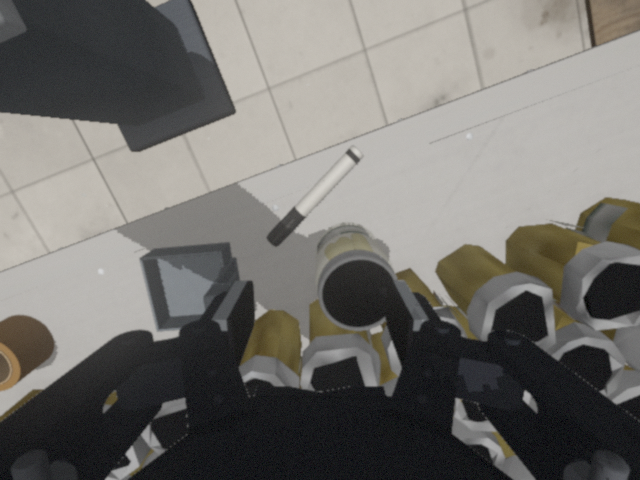

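Call:
{"fn": "jog_arm", "kwargs": {"increments": [[[-0.068,-0.09,0.021,0,0,0,80],[-0.068,-0.09,0.021,0,0,0,80],[-0.068,-0.09,0.021,0,0,0,80],[-0.068,-0.09,0.021,0,0,0,80],[0,0,0,0,0,0,80]]]}}

```text
clock: 4.4
tcp_pos: [0.4512, 0.2619, 0.1899]
orientation: [-0.0, 0.179, 0.984, -0.001]
wrist_force: [-0.6, -0.9, 0.3]
finger_gap: 0.0586
grip_force: 0.0
```

Run:
```python
from look import *
d=look(['hook_head','saddle','cup_floor'],'wC')
a=pickle.load(open('wA.pkl','rb'))
S,T=cam('side'),cam('top')
for k,us,ut in [('hook_head',[276.7,195.8],[199.6,266.5]),('saddle',[277.1,203.2],[202.3,270.2]),('cup_floor',[275.6,225.4],[222.9,275.9])]:
    r=[ray(a['c'],a[k][0]['uv'])]+([ray(d['c'],d[k][0]['uv'])] if d[k] else [])+[ray(S,us),ray(T,ut)]
    for q in (r,r[:2]):
        p,e=tri(q); print('all',k,p.round(4),np.round(e,4))
p,e=tri([ray(S,[287.6,263.2]),ray(T,[306.5,278.8])]);print('roll',p,e)
```

```text
clock 4.45 [0.4511 0.2633 0.1903] [-1.000e-04  1.783e-01  9.840e-01  0.000e+00] J [ 0.37  0.23 -0.17  1.17  0.    0.73] gap 0.0587 F [-0.2  0.1  0.6]
hook_head [([330.3, 245.6], 0.87)]
saddle [([331.3, 237.1], 0.98)]
cup_floor [([275.7, 223.7], 0.93)]
all hook_head [0.4586 0.2685 0.0965] [0.0007 0.0011 0.005  0.005 ]
all hook_head [0.4508 0.2697 0.125 ] [0.0002 0.0002]
all saddle [0.458  0.2671 0.0702] [0.0036 0.0031 0.0048 0.0008]
all saddle [0.4776 0.2633 0.0045] [0.0015 0.0015]
all cup_floor [0.4444 0.2202 0.0114] [0.0026 0.0014 0.0067 0.0066]
all cup_floor [ 0.4491  0.214  -0.012 ] [0.0001 0.0001]
roll [ 0.4446298   0.00130905 -0.00420262] [np.float64(0.0036039339646111498), np.float64(0.003603933964611064)]
```

View pics/wC.png

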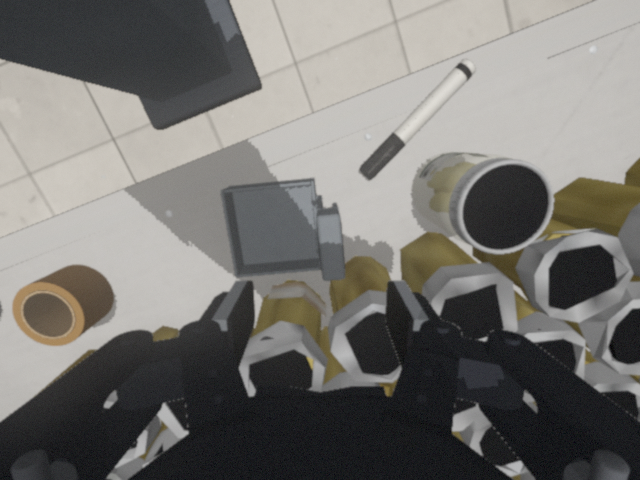

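Run:
```python
from look import *
c=pickle.load(open('wC.pkl','rb'))['c']
im=c['pixels'][165:295,205:360,::-1]; cv2.imwrite('pics/wCz.png',cv2.resize(im,None,fx=4.5,fy=4.5,interpolation=cv2.INTER_CUBIC))
r=spotter.cut_out('holder','wrist')
print([(x['conf'],x['region'].sum()) for x in r])
for x in proj(c,[.4586,.2685,.0965]),proj(c,[.4586,.2685,.105]): print(x)
```

```text
[(0.91, np.int64(10375))]
[np.float64(331.08111815967834), np.float64(244.2515559831978)]
[np.float64(331.46333113195413), np.float64(247.7131399645948)]
```

View pics/wCz.png

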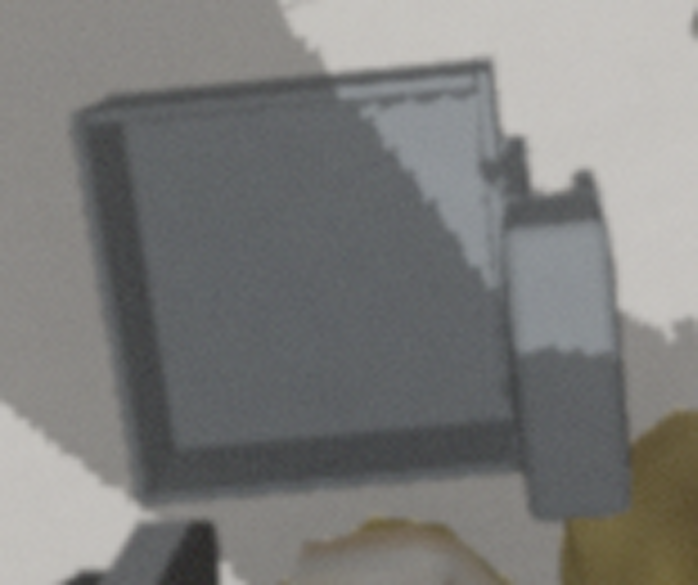

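Run:
```python
from look import *
c=pickle.load(open('wC.pkl','rb'))['c']
z=lambda p:[p[0]/4.5+205,p[1]/4.5+165]
for h in (.095,.1,.105,.11):
    P=[atz(c,z(p),h)[:2] for p in [(508,224),(605,218),(630,508),(532,516)]]
    m=np.mean(P,0); L=P[3]-P[0]; L2=P[2]-P[1]; w=P[1]-P[0]
    print(h,m.round(4),np.linalg.norm(L).round(4),np.linalg.norm(L2).round(4),np.linalg.norm(w).round(4),np.degrees(np.arctan2(L[1],L[0])).round(1),np.degrees(np.arctan2(L2[1],L2[0])).round(1))
P=[atz(c,z(p),.032)[:2] for p in [(80,108),(490,65),(140,500)]]
print(P, [np.degrees(np.arctan2(*(q-P[0])[::-1])) for q in P[1:]], [np.linalg.norm(q-P[0]) for q in P[1:]], (P[1]+P[2])/2)
```

```text
0.095 [0.4613 0.2678] 0.0501 0.0497 0.0154 -16.0 -14.8
0.1 [0.4598 0.2682] 0.049 0.0486 0.0151 -16.0 -14.8
0.105 [0.4583 0.2686] 0.048 0.0476 0.0148 -16.0 -14.8
0.11 [0.4568 0.269 ] 0.0469 0.0466 0.0145 -16.0 -14.8
[array([0.39575624, 0.19125595]), array([0.41618031, 0.26997895]), array([0.47559036, 0.16827525])] [np.float64(75.45572103934698), np.float64(-16.05876122172757)] [np.float64(0.08132929612716994), np.float64(0.0830758615236621)] [0.44588534 0.2191271 ]
```

Call:
{"fn": "jog_arm", "kwargs": {"increments": [[[-0.022,0.03,0.05,0,0,-0.03,80],[0,0,0.11,0,0,0,80],[0,0,0.11,0,0,0,80],[0,0,0.1,0,0,0,80],[0,0,0.05,0,0,0,80],[0,0,0.025,0,0,0,80],[0,0,0,0,0,0,80]]]}}

```text
clock: 5.45
tcp_pos: [0.4582, 0.2704, 0.0788]
orientation: [-0.0, 0.13, 0.992, -0.0]
wrist_force: [-0.6, -0.9, 0.5]
finger_gap: 0.0586
grip_force: 0.0
```

```bash
python3 look.py wD hook_head saddle
```

```text
clock 5.5 [0.4588 0.2705 0.0796] [3.000e-04 1.297e-01 9.915e-01 2.000e-04] J [ 0.38  0.33 -0.32  0.92  0.    0.64] gap 0.0588 F [-0.9  0.4  1.3]
hook_head [([310.5, 313.0], 0.57)]
saddle []
```

View pics/wD.png

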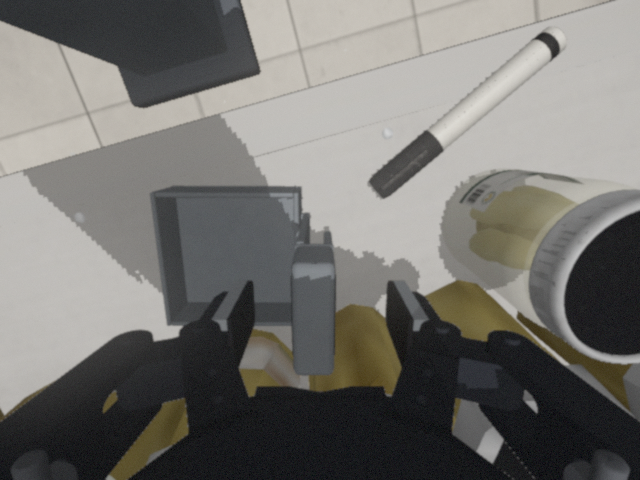

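The hook is squarely between the fingers (hook top around px (314,318)). Close and lift a little.

Call:
{"fn": "jog_arm", "kwargs": {"increments": [[[0,-0.006,0,0,0,0,255],[0,0,0,0,0,0,255],[0,0,0,0,0,0,255],[0,0,0,0,0,0,255],[0,0,0,0,0,0,255],[0,0,0,0,0,0,255]]], "force": 70}}

```text
clock: 6.2
tcp_pos: [0.4585, 0.2687, 0.0798]
orientation: [0.001, 0.13, 0.992, 0.0]
wrist_force: [-0.9, -1.4, 5.3]
finger_gap: 0.0155
grip_force: 69.4
```

Run:
```python
from look import *
d=pickle.load(open('wD.pkl','rb'))['c']
for h in (.1,.105): print(atz(d,[314.5,320],h).round(4), atz(d,[313,264],h).round(4), atz(d,[314,374],h).round(4))
s=env.get_state(); print({k:np.round(v,4) for k,v in s.items()})
# crate rim
S,T=cam('side'),cam('top'); save(S,'side1.png');save(T,'top1.png')
for n,c in (('side',S),('top',T)):
    for k in ('crate','rim_mid'): print(n,k,[(np.round(x['uv'],1).tolist(),round(x['conf'],2)) for x in spotter.landmark_of(k,n)][:3])
    r=spotter.cut_out('crate',n); print([(x['conf'],x['region'].sum()) for x in r]); 
    if r: np.save(n+'crate.npy',r[0]['region'])
a=cv2.resize(S['pixels'][235:375,320:480,::-1],None,fx=3.5,fy=3.5,interpolation=cv2.INTER_CUBIC)
b=cv2.resize(T['pixels'][145:260,365:510,::-1],None,fx=4,fy=4,interpolation=cv2.INTER_CUBIC)
# stack
cv2.imwrite('pics/sc.png',a);cv2.imwrite('pics/tc.png',b)
```

```text
[0.4597 0.2683 0.1   ] [0.4366 0.2739 0.1   ] [0.484  0.2615 0.1   ]
[0.457  0.2691 0.105 ] [0.4349 0.2744 0.105 ] [0.4803 0.2626 0.105 ]
{'clock': np.float64(6.2), 'joint_pos': array([ 3.791e-01,  3.248e-01, -3.265e-01,  9.182e-01, -2.000e-04,
        6.398e-01]), 'qvel': array([-0.0001, -0.001 ,  0.0022, -0.001 ,  0.0015, -0.0005]), 'tau': array([ 1.90200e-01, -4.22045e+01,  2.48250e+01, -5.13700e-01,
        2.31500e-01, -4.80000e-03]), 'tcp_pos': array([0.4585, 0.2687, 0.0798]), 'orientation': array([6.000e-04, 1.300e-01, 9.915e-01, 2.000e-04]), 'wrist_force': array([-0.9473, -1.3753,  5.3437]), 'ft_torque': array([-0.2849,  0.209 , -0.0465]), 'grip_force': np.float64(69.4221), 'finger_gap': np.float64(0.0155)}
side crate [([395.4, 325.7], 0.74)]
side rim_mid [([355.3, 282.3], 0.84), ([397.4, 324.3], 0.38)]
[(0.84, np.int64(12130))]
top crate [([430.5, 210.0], 0.61)]
top rim_mid []
[]
```

View pics/tc.png

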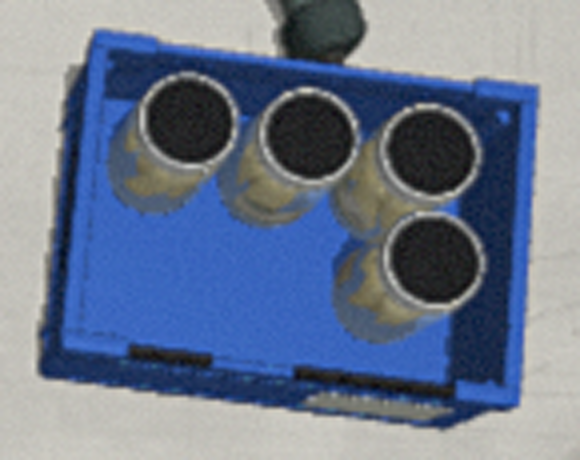

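The top crop shows the strip's gap from about zoom (212,362) to (293,373), i.e. around px (428,237), with a jar well to its right. I'll compute the crate pose.

Run:
```python
from look import *
from scipy.optimize import least_squares
T=cam('top');S=cam('side')
z=lambda p:[p[0]/4+365,p[1]/4+145]
C=[atz(T,z(p),.12)[:2] for p in [(62,350),(520,407),(95,30),(540,85)]]
for p in C: print(p.round(4))
print('near',np.linalg.norm(C[0]-C[1]),'left',np.linalg.norm(C[0]-C[2]),'yawY',np.degrees(np.arctan2(*(C[0]-C[1])))*-1,np.degrees(np.arctan2(*(C[2]-C[3])))*-1, np.degrees(np.arctan2(*(C[2]-C[0])[::-1])))
print('near mid',(C[0]+C[1])/2,'center',np.mean(C,0))
print('gap edges',[atz(T,z(p),.118).round(4) for p in [(212,360),(293,373),(130,352),(452,391)]])
print('rim_mid side',atz(S,[355.5,282],.12), 'top',atz(T,[434.7,237.9],.12))
print('roll',[ (n,[(np.round(x['uv'],1).tolist(),round(x['conf'],2)) for x in spotter.landmark_of('tape_roll',n)]) for n in('side','top')])
```

```text
[ 0.5566 -0.1806]
[ 0.5273 -0.4681]
[ 0.7675 -0.203 ]
[ 0.7385 -0.4911]
near 0.28896305046100734 left 0.21203840633050927 yawY -5.8174240240058595 -5.742661842046645 -6.053994398747621
near mid [ 0.54198609 -0.32434496] center [ 0.64749257 -0.33568732]
gap edges [array([ 0.553 , -0.2753,  0.118 ]), array([ 0.5459, -0.3262,  0.118 ]), array([ 0.5568, -0.2237,  0.118 ]), array([ 0.5368, -0.4263,  0.118 ])]
rim_mid side [ 0.55218196 -0.30164277  0.12      ] top [ 0.54619555 -0.31673198  0.12      ]
roll [('side', [([312.0, 362.0], 0.6)]), ('top', [([454.0, 289.7], 0.58)])]
```

View pics/sc.png

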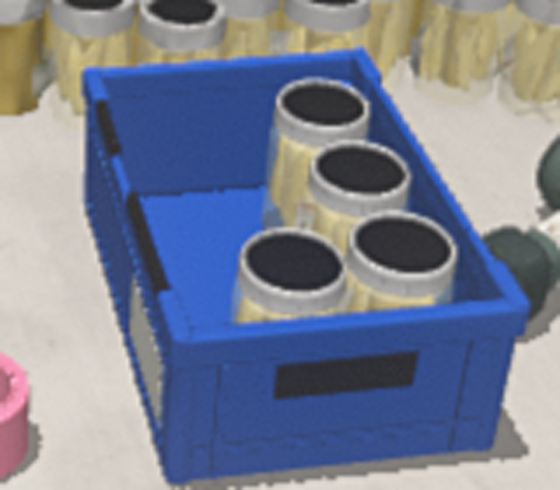

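Call:
{"fn": "jog_arm", "kwargs": {"increments": [[[0,0,-0.06,0,0,0,255],[0,0,-0.14,0,0,0,255],[0,0,-0.14,0,0,0,255],[0,0,-0.14,0,0,0.045,255],[0,0,-0.1,0,0,0.045,255],[0,0,-0.04,0,0,0.045,255],[0,0,0,0,0,0.045,255],[0,0,0,0,0,0.045,255],[0,0,0,0,0,0.045,255],[0,0,0,0,0,0.045,255],[0,0,0,0,0,0.045,255],[0,0,0,0,0,0.045,255],[0,0,0,0,0,0.045,255],[0,0,0,0,0,0,255]]]}}

```text
clock: 8.2
tcp_pos: [0.4577, 0.2686, 0.2335]
orientation: [-0.0, 0.743, 0.669, -0.0]
wrist_force: [0.3, -0.4, -1.7]
finger_gap: 0.016
grip_force: 68.5
```

Call:
{"fn": "jog_arm", "kwargs": {"increments": [[[-0.07,0.02,0,0,0,0,255],[-0.15,0.04,0,0,0,0,255],[-0.15,0.04,0,0,0,0,255],[-0.15,0.04,0,0,0,0,255],[-0.15,0.04,0,0,0,0,255],[-0.15,0.04,0,0,0,0,255],[-0.15,0.04,0,0,0,0,255],[-0.15,0.04,0,0,0,0,255],[-0.15,0.04,0,0,0,0,255],[-0.15,0.04,0,0,0,0,255],[-0.15,0.04,0,0,0,0,255],[-0.15,0.04,0,0,0,0,255],[-0.15,0.04,0,0,0,0,255],[-0.15,0.04,0,0,0,0,255],[-0.15,0.04,0,0,0,0,255],[-0.06,0.02,0,0,0,0,255],[0,0,0,0,0,0,255],[0,0,0,0,0,0,255]]]}}

```text
clock: 10.0
tcp_pos: [0.5492, -0.3011, 0.2333]
orientation: [-0.001, 0.742, 0.67, 0.0]
wrist_force: [-0.5, 0.1, -0.8]
finger_gap: 0.0157
grip_force: 68.5
```

```bash
python3 look.py wE rim_mid saddle hook_head cup_floor
```

```text
clock 10.05 [ 0.5493 -0.3005  0.2336] [-8.000e-04  7.421e-01  6.703e-01  1.000e-04] J [-0.63  0.42  0.2   1.36  0.    1.04] gap 0.0157 F [ 0.2  1.1 -1.2]
rim_mid [([325.5, 237.1], 0.71)]
saddle []
hook_head [([318.2, 306.6], 0.82)]
cup_floor [([241.8, 244.1], 0.76)]
```

View pics/wE.png

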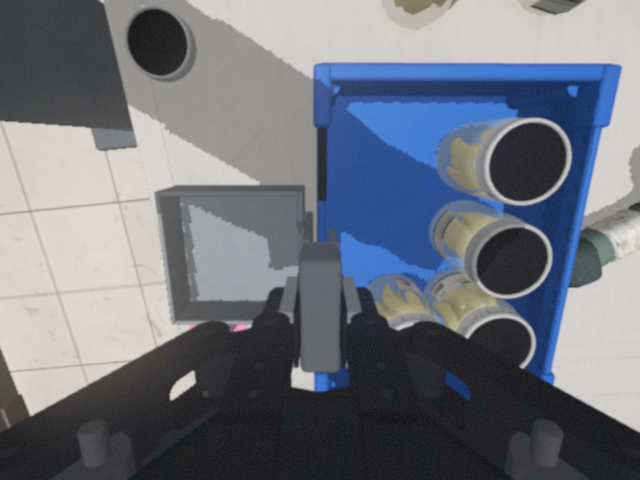

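The near rim runs down columns 314–328, its left corner is at row 65, and the black strip spans about rows 125–200. The holder hangs squarely from the gripper, cup outside. I'll extract the rim line and strip edges numerically.

Run:
```python
from look import *
d=pickle.load(open('wE.pkl','rb'));c=d['c'];im=c['pixels'].astype(int)
hsv=cv2.cvtColor(c['pixels'],cv2.COLOR_RGB2HSV)
for r in range(70,246,4):
    row=im[r,306:338]; print(r,''.join('K' if p.max()<45 else 'B' if p[2]>p[0]+60 and p[2]>150 else 'b' if p[2]>p[0]+35 else '.' for p in row))
print('hook top',atz(c,[320,305],.2336+.024).round(4), 'cornerL', atz(c,[315,66],.12).round(4))
```

```text
70 ........BBBBBBBBBBBBBBBBBBBBBBBB
74 ........BBBBBBBBBBBBBBBBBBBBBBBB
78 ........BBBBBBBBBBBBBBBBBBBBBBBB
82 ........bbbbbBBBBBBBBBBBBbbbbbbb
86 ........bbbbBbbbBbBBBBBBBbbBBBBB
90 ........bbbbbBBbBbBbbbbbbbbBBBBB
94 ........bbbbBbBBbbbBbbbbbbbbbbbb
98 ........bbbbBbbBbbbbbbbbbbbbbbbb
102 ........bbbbbbbbBbbbbbbbbbbbbbbB
106 ........bbbbbbbbbbbbbbbbbbbbbbBb
110 ........bbbbbbbbbbbbbbbbbbbbbbbB
114 ........bbbbbbbbBbbbbbbbbbbbBBbB
118 ........bbbbbbbbbbbbbbbbbbbBbBbb
122 ........bbbbbbbbbbbbbbbbbbbBbbbb
126 .........bbbbbbbbbbbbbbbbbbbbbBb
130 ....................bbbbBbbbbBbb
134 ....................bbbbbBbbbbBb
138 ....................bbbbbbbbBbbb
142 ....................bbbbbbbbBbbb
146 ....................bbbbbbBbbbbb
150 ....................bbbbbbbbbbbb
154 ....................bbbbbbbbbbbb
158 ....................bbbbbbbbbbbb
162 ....................bbbbbbbbbbbb
166 ....................bbbbbbbbbbbb
170 ....................bbbbbbbbbbbb
174 ....................bbbbbbbbbbbb
178 ....................bbbbbbbbbbbb
182 ....................bbbbbbbbbbbb
186 ....................bbbbbbbbbbbb
190 ....................bbbbbbbbbbbb
194 ....................bbbbbbbbbbbb
198 ....................bbbbbbbbbbbb
202 ...........bbbbbbbbbbbbbbbbbbbbb
206 ...........bbbbbbbbbbbbbbbbbbbbb
210 ...........bbbbbbbbbbbbbbbbbbbbb
214 ...........bbbbbbbbbbbbbbbbbbbbb
218 ...........bbbbbbbbbbbbbbbbbbbbb
222 ...........bbbbbbbbbbbbbbbbbbbbb
226 ...........bbbbbbbbbbbbbbbbbbbbb
230 ...........bbbbbbbbbbbbbb...bbbb
234 ...........bbbbbbbbbbbb.......bb
238 ...........bbbbbbbbbbbb........b
242 ................................
hook top [ 0.5511 -0.294   0.2576] cornerL [ 0.5589 -0.1824  0.12  ]
```

Run:
```python
from look import *
d=pickle.load(open('wE.pkl','rb'));c=d['c']
g=c['pixels'][240:385,320].astype(int).sum(1)//3
print(g.tolist()); r=c['pixels'][320,285:355].astype(int).sum(1)//3; print(r.tolist())
T=np.array([.5493,-.3005]); X=np.array([.1015,.9948]);Y=np.array([.9948,-.1015])
f=lambda p:((p[:2]-T)@Y*1000,(p[:2]-T)@X*1000)
n=lambda p,z:np.round(f(atz(c,p,z)),1)
print('gap edge',n([321.5,200],.12),'strip start',n([321.5,127.5],.12),'rim in/out at row165',n([317,165],.12),n([326,165],.12),n([314,100],.12),n([314,72],.12),n([314,122],.12))
for h in(.018,.022,.026): print(h,n([320,264],.2336+h),n([320,370],.2336+h))
```

```text
[89, 87, 89, 90, 84, 82, 77, 80, 79, 80, 82, 81, 80, 82, 82, 82, 81, 81, 81, 85, 90, 94, 100, 100, 102, 102, 108, 107, 106, 107, 107, 107, 108, 105, 107, 107, 108, 105, 107, 106, 108, 106, 105, 106, 105, 106, 105, 108, 107, 105, 105, 103, 103, 101, 103, 103, 107, 107, 106, 106, 106, 107, 104, 103, 108, 107, 110, 107, 106, 108, 106, 107, 104, 107, 106, 104, 105, 105, 103, 105, 104, 104, 104, 104, 105, 101, 103, 105, 106, 101, 103, 104, 105, 105, 104, 105, 105, 105, 104, 103, 102, 102, 105, 103, 104, 107, 103, 103, 105, 105, 103, 103, 106, 102, 104, 104, 104, 104, 100, 104, 102, 103, 104, 101, 101, 103, 103, 107, 103, 105, 104, 94, 82, 85, 105, 120, 125, 127, 128, 128, 129, 131, 129, 128, 130]
[43, 47, 44, 52, 81, 123, 135, 124, 90, 54, 48, 50, 45, 43, 47, 65, 86, 97, 102, 100, 100, 104, 104, 105, 106, 101, 102, 103, 103, 105, 101, 104, 103, 102, 104, 104, 105, 105, 102, 106, 104, 104, 105, 105, 105, 104, 106, 103, 107, 104, 107, 102, 100, 95, 77, 50, 44, 44, 44, 48, 51, 67, 105, 131, 132, 104, 63, 46, 39, 43]
gap edge [ 2.4 25.4] strip start [ 2.2 78.1] rim in/out at row165 [-1.1 51.6] [ 5.6 51.6] [-3.2 96.6] [ -3.1 114.7] [-3.2 81.8]
0.018 [ 1.1 21.2] [  1.2 -26.8]
0.022 [ 1.1 22.7] [  1.2 -23.8]
0.026 [ 1.1 24.1] [  1.2 -20.8]
```

Call:
{"fn": "jog_arm", "kwargs": {"increments": [[[0,0.003,0.06,0,0,0,255],[0,0.003,0.1,0,0,0,255],[0,0,0.07,0,0,0,255],[0,0,0.04,0,0,0,255],[0,0,0,0,0,0,255]]]}}

```text
clock: 10.75
tcp_pos: [0.5504, -0.3003, 0.1652]
orientation: [-0.001, 0.742, 0.67, -0.0]
wrist_force: [-0.4, -0.1, -1.0]
finger_gap: 0.0155
grip_force: 68.6
```

Run:
```python
from look import *
d=look(['rim_mid','saddle'],'wF');c=d['c']
im=c['pixels'][60:300,250:390,::-1]; cv2.imwrite('pics/wFz.png',cv2.resize(im,None,fx=2.5*1.0,fy=2.5,interpolation=cv2.INTER_CUBIC))
```

```text
clock 10.8 [ 0.551  -0.3009  0.1664] [-4.000e-04  7.425e-01  6.699e-01 -0.000e+00] J [-0.63  0.44  0.07  1.2   0.    1.05] gap 0.0155 F [ 0.6  0.2 -1.3]
rim_mid [([423.8, 243.1], 0.73)]
saddle []
```

View pics/wFz.png

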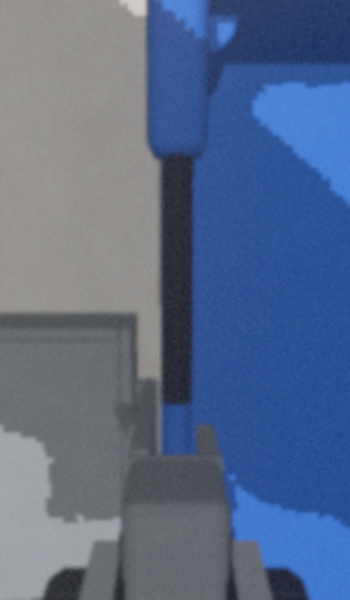

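I viewed one picture more than the limit of ten allows, so I'll view no more. This crop shows the slot (zoom columns 158–197) centred on the rim strip (161–193), and the gap's left edge at px row ≈221. Next comes the check along the rim.

Run:
```python
from look import *
d=pickle.load(open('wF.pkl','rb'));c=d['c']
T=np.array([.551,-.3009,.1664]); X=np.array([.1015,.9948]);Y=np.array([.9948,-.1015])
n=lambda p,z:np.round([(atz(c,p,z)[:2]-T[:2])@Y*1000,(atz(c,p,z)[:2]-T[:2])@X*1000],1)
print('gap L edge',n([320.8,221.2],.12),'strip start',n([320.8,122.5],.12))
for h in(.019,.0215,.024): print(h,'front top',n([320,259.5],T[2]+h),'back top',n([320,371],T[2]+h),'slot-top front',n([320,243],T[2]+h-.03))
print('leg front ends bottom',n([332,231],T[2]+.0215-.055))
```

```text
gap L edge [ 0.9 25.2] strip start [ 0.8 78.5]
0.019 front top [ 0.5 24.8] back top [  0.5 -24.8] slot-top front [ 0.5 22.6]
0.0215 front top [ 0.5 25.7] back top [  0.5 -22.9] slot-top front [ 0.5 23.4]
0.024 front top [ 0.5 26.5] back top [  0.5 -21. ] slot-top front [ 0.5 24.1]
leg front ends bottom [ 6.9 22.7]
```

Call:
{"fn": "jog_arm", "kwargs": {"increments": [[[0,0,0.02,0,0,0,255],[0,0,0.02,0,0,0,255],[0,0,0.004,0,0,0,255],[0,0,0.004,0,0,0,255],[0,0,0.004,0,0,0,255],[0,0,0.004,0,0,0,255],[0,0,0.004,0,0,0,255],[0,0,0.004,0,0,0,255],[0,0,0.004,0,0,0,255],[0,0,0.004,0,0,0,255],[0,0,0.004,0,0,0,255],[0,0,0.004,0,0,0,255],[0,0,0.004,0,0,0,255],[0,0,0.004,0,0,0,255],[0,0,0,0,0,0,255]]]}}

```text
clock: 12.4
tcp_pos: [0.551, -0.3014, 0.1443]
orientation: [-0.0, 0.743, 0.67, 0.0]
wrist_force: [0.4, -0.7, -1.7]
finger_gap: 0.0157
grip_force: 68.7
```

Call:
{"fn": "jog_arm", "kwargs": {"increments": [[[0,0,0.004,0,0,0,255],[0,0,0.004,0,0,0,255],[0,0,0.004,0,0,0,255],[0,0,0.004,0,0,0,255],[0,0,0,0,0,0,255]]]}}

```text
clock: 12.9
tcp_pos: [0.551, -0.3014, 0.1403]
orientation: [-0.0, 0.743, 0.67, 0.0]
wrist_force: [-0.0, -0.4, -1.4]
finger_gap: 0.0156
grip_force: 68.7
```

Call:
{"fn": "jog_arm", "kwargs": {"increments": [[[0,0,0.004,0,0,0,255],[0,0,0.004,0,0,0,255],[0,0,0.004,0,0,0,255],[0,0,0.004,0,0,0,255],[0,0,0.004,0,0,0,255],[0,0,0,0,0,0,255]]]}}

```text
clock: 13.5
tcp_pos: [0.551, -0.3014, 0.1353]
orientation: [-0.0, 0.743, 0.67, 0.0]
wrist_force: [-0.2, 0.5, -1.0]
finger_gap: 0.0154
grip_force: 68.7
```

Call:
{"fn": "jog_arm", "kwargs": {"increments": [[[0,0,0.004,0,0,0,255],[0,0,0.004,0,0,0,255],[0,0,0.004,0,0,0,255],[0,0,0.004,0,0,0,255],[0,0,0,0,0,0,255]]]}}

```text
clock: 14.0
tcp_pos: [0.5514, -0.3016, 0.1318]
orientation: [0.0, 0.743, 0.67, 0.0]
wrist_force: [-0.1, -0.1, -0.5]
finger_gap: 0.0154
grip_force: 69.1
```

Call:
{"fn": "jog_arm", "kwargs": {"increments": [[[0,0,0.004,0,0,0,255],[0,0,0.004,0,0,0,255],[0,0,0.004,0,0,0,255],[0,0,0,0,0,0,255]]]}}

```text
clock: 14.4
tcp_pos: [0.5513, -0.3016, 0.1283]
orientation: [0.0, 0.743, 0.67, 0.0]
wrist_force: [1.5, -0.6, -1.3]
finger_gap: 0.0154
grip_force: 68.8
```

Call:
{"fn": "jog_arm", "kwargs": {"increments": [[[0,0,0.004,0,0,0,255],[0,0,0.004,0,0,0,255],[0,0,0,0,0,0,255]]]}}

```text
clock: 14.7
tcp_pos: [0.5513, -0.3015, 0.1263]
orientation: [0.0, 0.743, 0.67, 0.0]
wrist_force: [1.7, -0.1, -0.8]
finger_gap: 0.0158
grip_force: 68.7
```

Call:
{"fn": "jog_arm", "kwargs": {"increments": [[[0,0,0.004,0,0,0,255],[0,0,0.004,0,0,0,255],[0,0,0,0,0,0,255]]]}}

```text
clock: 15.0
tcp_pos: [0.5512, -0.3015, 0.1244]
orientation: [0.0, 0.743, 0.67, 0.0]
wrist_force: [1.9, -0.8, -1.7]
finger_gap: 0.0152
grip_force: 68.7
```

Call:
{"fn": "jog_arm", "kwargs": {"increments": [[[0,0,0.004,0,0,0,255],[0,0,0.004,0,0,0,255],[0,0,0,0,0,0,255]]]}}

```text
clock: 15.3
tcp_pos: [0.551, -0.3015, 0.1222]
orientation: [-0.0, 0.743, 0.67, -0.0]
wrist_force: [1.9, 0.1, -1.7]
finger_gap: 0.0151
grip_force: 68.7
```

```bash
python3 look.py wG saddle
python3 - <<'E'
from look import *
c=pickle.load(open('wG.pkl','rb'))['c'];im=c['pixels'].astype(int)
for r in range(196,276,3): print(r,''.join('K' if p.max()<58 else 'b' if p[2]>p[0]+35 else '.' for p in im[r,296:346]))
E
```

```text
clock 15.35 [ 0.551  -0.3014  0.1222] [-2.000e-04  7.427e-01  6.696e-01 -0.000e+00] J [-0.63  0.46 -0.    1.11  0.    1.05] gap 0.0157 F [ 1.6 -0.3 -1.4]
saddle []
196 .................KKKKKKKKKKKKKbbbbbbbbbbbbbbbbbbbb
199 ................KKKKKKKKKKKKK.bbbbbbbbbbbbbbbbbbbb
202 ................KKKKKKKKKKKKK.bbbbbbbbbbbbbbbbbbbb
205 ................KKKKKKKKKKKKKKbbbbbbbbbbbbbbbbbbbb
208 .................KKKKKKKKKKKK.bbbbbbbbbbbbbbbbbbbb
211 ................KKKKKKKKKKKKKKbbbbbbbbbbbbbbbbbbbb
214 ...............KKKKKKKKKKKKKK.bbbbbbbbbbbbbbbbbbbb
217 ................KKKKKKKKKKKKK.bbbbbbbbbbbbbbbbbbbb
220 ................KKKKKKKKKKKKK.bbbbbbbbbbbbbbbbbbbb
223 ...............KKKKKKKKKKKKKK.bbbbbbbbbbbbbbbbbbbb
226 ................KKKKKKKKKKKKK.bbbbbbbbbbbbbbbbbbbb
229 ...............KKKKKKKKKKKKKK.bbbbbbbbbbbbbbbbbbbb
232 ................KKKKKKKKKKKKK.bbb.......bbbbbbbbbb
235 ................KKKKKKKKKKKKK.bbb.......bbbbbbbbbb
238 ..................KKKKKKKKKK.bbbb........bbbbbbbbb
241 ................bbbbbbbbbbbbbbbbb........bbbbbbbbb
244 ...........................................bbbbbbb
247 ...........................................bbbbbbb
250 ...........................................bbbbbbb
253 ...........................................bbbbbbb
256 ............................................bbbbbb
259 ............................................bbbbbb
262 .............................................bbbbb
265 ..............................................bbbb
268 ..............................................bbbb
271 ..............................................bbbb
274 ..............................................bbbb
```

Call:
{"fn": "jog_arm", "kwargs": {"increments": [[[0,0,0.004,0,0,0,255],[0,0,0.004,0,0,0,255],[0,0,0,0,0,0,255]]]}}

```text
clock: 15.7
tcp_pos: [0.5508, -0.3013, 0.1201]
orientation: [-0.0, 0.743, 0.67, -0.0]
wrist_force: [2.3, -1.5, -2.6]
finger_gap: 0.0157
grip_force: 68.7
```

Call:
{"fn": "jog_arm", "kwargs": {"increments": [[[0,0,0.004,0,0,0,255],[0,0,0,0,0,0,255]]]}}

```text
clock: 15.9
tcp_pos: [0.5505, -0.3012, 0.1191]
orientation: [-0.001, 0.743, 0.67, -0.0]
wrist_force: [0.4, -0.6, -0.9]
finger_gap: 0.0156
grip_force: 68.7
```

Call:
{"fn": "jog_arm", "kwargs": {"increments": [[[0,0,0.004,0,0,0,255],[0,0,0,0,0,0,255]]]}}

```text
clock: 16.1
tcp_pos: [0.5508, -0.3014, 0.1183]
orientation: [-0.0, 0.743, 0.67, -0.0]
wrist_force: [-0.9, -0.1, -1.4]
finger_gap: 0.0158
grip_force: 68.7
```

Call:
{"fn": "jog_arm", "kwargs": {"increments": [[[0,0,0.004,0,0,0,255],[0,0,0,0,0,0,255]]]}}

```text
clock: 16.3
tcp_pos: [0.551, -0.3015, 0.1179]
orientation: [0.0, 0.743, 0.67, -0.0]
wrist_force: [-1.8, 0.0, 2.2]
finger_gap: 0.0151
grip_force: 69.1
```

Call:
{"fn": "jog_arm", "kwargs": {"increments": [[[0,0,0.003,0,0,0,255],[0,0,0,0,0,0,255]]]}}

```text
clock: 16.5
tcp_pos: [0.551, -0.3015, 0.1179]
orientation: [0.0, 0.743, 0.67, -0.0]
wrist_force: [-2.2, 1.4, 6.1]
finger_gap: 0.0159
grip_force: 69.8
```

Call:
{"fn": "jog_arm", "kwargs": {"increments": [[[0,0,0.003,0,0,0,255],[0,0,0,0,0,0,255]]]}}

```text
clock: 16.7
tcp_pos: [0.5511, -0.3015, 0.1179]
orientation: [0.001, 0.743, 0.67, 0.0]
wrist_force: [-3.3, 2.2, 9.2]
finger_gap: 0.0155
grip_force: 70.3
```

Contact came at TCP z = 0.1179, which fits the recess bottom. I'll press a little more, then test by lifting gently.

Call:
{"fn": "jog_arm", "kwargs": {"increments": [[[0,0,0.004,0,0,0,255],[0,0,0.004,0,0,0,255],[0,0,0.004,0,0,0,255],[0,0,0,0,0,0,255]]]}}

```text
clock: 17.1
tcp_pos: [0.5511, -0.3015, 0.1177]
orientation: [0.002, 0.743, 0.67, 0.0]
wrist_force: [-8.4, 5.3, 25.0]
finger_gap: 0.0157
grip_force: 72.4
```

Call:
{"fn": "jog_arm", "kwargs": {"increments": [[[0,0,-0.008,0,0,0,255],[0,0,-0.008,0,0,0,255],[0,0,-0.008,0,0,0,255],[0,0,-0.004,0,0,0,255],[0,0,0,0,0,0,255]]]}}

```text
clock: 17.6
tcp_pos: [0.5511, -0.3015, 0.1196]
orientation: [-0.0, 0.743, 0.67, 0.0]
wrist_force: [0.2, 0.7, -1.2]
finger_gap: 0.0158
grip_force: 68.7
```

Call:
{"fn": "jog_arm", "kwargs": {"increments": [[[0,0,-0.004,0,0,0,255],[0,0,-0.004,0,0,0,255],[0,0,0,0,0,0,255]]]}}

```text
clock: 17.9
tcp_pos: [0.5513, -0.3014, 0.1217]
orientation: [-0.0, 0.743, 0.67, 0.0]
wrist_force: [1.4, 0.3, -2.7]
finger_gap: 0.0158
grip_force: 68.5
```

Call:
{"fn": "jog_arm", "kwargs": {"increments": [[[0,0,0.004,0,0,0,255],[0,0,0.004,0,0,0,255],[0,0,0.004,0,0,0,255],[0,0,0.004,0,0,0,255],[0,0,0.004,0,0,0,255],[0,0,0.004,0,0,0,255],[0,0,0,0,0,0,255]]]}}

```text
clock: 18.6
tcp_pos: [0.5509, -0.3015, 0.1178]
orientation: [0.0, 0.743, 0.67, -0.0]
wrist_force: [-4.1, 2.5, 9.1]
finger_gap: 0.0154
grip_force: 70.3
```

Call:
{"fn": "jog_arm", "kwargs": {"increments": [[[-0.004,0,0,0,0,0,255],[-0.004,0,0,0,0,0,255],[-0.004,0,0,0,0,0,255],[-0.004,0,0,0,0,0,255],[0,0,0,0,0,0,255]]]}}

```text
clock: 19.1
tcp_pos: [0.5511, -0.3036, 0.1178]
orientation: [-0.0, 0.742, 0.67, 0.002]
wrist_force: [-1.6, 7.0, 9.5]
finger_gap: 0.0154
grip_force: 70.4
```

Call:
{"fn": "jog_arm", "kwargs": {"increments": [[[0.006,0,0,0,0,0,255],[0.006,0,-0.003,0,0,0,255],[0,0,-0.003,0,0,0,255],[0,0,0,0,0,0,255],[0,0,0,0,0,0,80],[0,0,0,0,0,0,80],[0,0,0,0,0,0,80],[0,0,0,0,0,0,80],[0,0,-0.02,0,0,0,80],[0,0,-0.1,0,0,0,80],[0,0,-0.15,0,0,0,80],[0,0,-0.15,0,0,0,80],[0,0,0,0,0,0,80]]]}}

```text
clock: 20.4
tcp_pos: [0.5534, -0.3041, 0.2292]
orientation: [0.005, 0.743, 0.67, 0.001]
wrist_force: [0.6, -1.3, 0.1]
finger_gap: 0.0586
grip_force: 0.0
```

Run:
```python
from look import *
d=look(['saddle','hook_head','cup_floor','rim_mid'],'wH');c=d['c'];im=c['pixels'].astype(int)
S,T=cam('side'),cam('top')
for k in ('hook_head','saddle','cup_floor'):
    rs=[];
    for n,cc in(('side',S),('top',T),('wrist',c)):
        r=spotter.landmark_of(k,n) if n!='wrist' else d[k]
        if r: rs.append(ray(cc,r[0]['uv'])); print(k,n,np.round(r[0]['uv'],1),round(r[0]['conf'],2))
    if len(rs)>1: p,e=tri(rs); print(k,p.round(4),np.round(e,4))
for r in range(190,300,5): print(r,''.join('K' if p.max()<58 else 'b' if p[2]>p[0]+35 else 'o' if p[0]>p[2]+50 else '.' for p in im[r,290:350]))
```

```text
clock 20.45 [ 0.5526 -0.3036  0.2264] [0.0034 0.7427 0.6696 0.0008] J [-0.63  0.42  0.19  1.33  0.    1.04] gap 0.0586 F [1.  0.4 0.2]
saddle [([318.7, 228.4], 0.84)]
hook_head [([315.3, 234.8], 0.93)]
cup_floor [([261.9, 210.4], 0.93), ([313.9, 236.5], 0.19)]
rim_mid [([315.1, 235.1], 0.78)]
hook_head side [353.4 278.5] 0.64
hook_head top [429.  232.1] 0.87
hook_head wrist [315.3 234.8] 0.93
hook_head [ 0.5527 -0.3004  0.1306] [0.0055 0.0057 0.0017]
saddle side [355.4 288.9] 0.94
saddle top [428.5 235.2] 0.51
saddle wrist [318.7 228.4] 0.84
saddle [ 0.5542 -0.3049  0.1029] [0.0025 0.002  0.0008]
cup_floor side [329.5 311.3] 0.62
cup_floor top [421.2 258.8] 0.62
cup_floor wrist [261.9 210.4] 0.93
cup_floor [ 0.4985 -0.2978  0.0427] [0.0064 0.0059 0.0025]
190 .....................KK.KK..bbbbbbbbbbbbbbbbbbbbbbbbbbbbbbbb
195 ......................K.KK..bbbbbbbbbbbbbbbbbbbbbbbbbbbbbbbb
200 ....................................bbbbbbbbbbbbbbbbbbbbbbbb
205 .....................................bbbbbbbbbbbbbbbbbbbbbbb
210 .....................................bbbbbbbbbbbbbbbbbbbbbbb
215 ......
[... 394 characters left out ...]
............................bbbbbbbbbbbbbbbbbbbbbb
250 ......................................bbbbbbbbbbbbbbbbbbbbbb
255 .....................................bbbbbbbbbbbbbbbbbbbbbbb
260 .....................................bbbbbbbbbbbbbbbbbbbbbbb
265 .....................................bbbbbbbbbbbbbbbbbbbbbbb
270 ....................................bbbbbbbbbbbbbbbbbbbbbbbb
275 .............................bbbbbbbbbbbbbbbbbbbbbbbbbbbbbbb
280 .............................bbbbbbbbbbbbbbbbbbbbbbbbbbbbbbb
285 .............................bbbbbbbbbbbbbbbbbbbbbbbbbbbbbbb
290 ............................bbbbbbbbbbbbbbbbbbbbbbbbbbbbbbbb
295 .............................bbbbbbbbbbbbbbbbbbbbbbbbbbbbbbb
```

The hook head triangulates to z ≈ 0.131, so the saddle is at about 0.110 and seated in the recess. The cup centre is near (0.499, −0.298). Next is the brown roll.

Call:
{"fn": "jog_arm", "kwargs": {"increments": [[[0,0,0,0,0,-0.0455,0],[0,0,0,0,0,-0.0455,0],[0,0,0,0,0,-0.0455,0],[0,0,0,0,0,-0.0455,0],[0,0,0,0,0,-0.0455,0],[0,0,0,0,0,-0.0455,0],[0,0,0,0,0,-0.0455,0],[0,0,0,0,0,-0.0455,0],[0,0,0,0,0,-0.0455,0],[0,0,0,0,0,-0.0455,0],[0,0,0,0,0,-0.045,0]]]}}

```text
clock: 22.15
tcp_pos: [0.551, -0.3025, 0.2225]
orientation: [0.0, 0.049, 0.999, 0.0]
wrist_force: [-0.5, 0.2, 0.4]
finger_gap: 0.0856
grip_force: 0.0
```

Call:
{"fn": "jog_arm", "kwargs": {"increments": [[[0.069,0.145,0,0,0,0,0],[0.069,0.145,0,0,0,0,0],[0.069,0.145,0,0,0,0,0],[0.069,0.145,0,0,0,0,0],[0.069,0.145,0.03,0,0,0,0],[0.069,0.145,0.03,0,0,0,0],[0.069,0.145,0.03,0,0,0,0],[0.069,0.145,0.03,0,0,0,0],[0,0,0,0,0,0,0],[0,0,0,0,0,0,0]]]}}

```text
clock: 23.15
tcp_pos: [0.4436, 0.0009, 0.1928]
orientation: [0.0, 0.051, 0.999, -0.0]
wrist_force: [0.4, -0.2, 1.0]
finger_gap: 0.0856
grip_force: 0.0
```

```bash
cat > roll.py <<'E'
from look import *
def roll(tag):
    d=look(['tape_roll'],tag); c=d['c']
    h=cv2.cvtColor(c['pixels'],cv2.COLOR_RGB2HSV)
    for x in spotter.cut_out('tape_roll','wrist')[:3]:
        m=x['region']; ys,xs=np.nonzero(m); print('cut',round(x['conf'],2),np.round(x['uv'],1),m.sum(),xs.min(),xs.max(),ys.min(),ys.max(),'hsv',np.median(h[m],0))
    for r in d['tape_roll']: print(r['uv'],atz(c,r['uv'],0).round(4))
    # bright top ring by colour: lighter brown
    return d
if __name__=='__main__': roll(sys.argv[1])
E
python3 roll.py wI
```

```text
clock 23.2 [4.442e-01 1.000e-04 1.930e-01] [ 7.000e-04  5.130e-02  9.987e-01 -2.000e-04] J [-0.18  0.08 -0.34  1.15 -0.   -0.08] gap 0.0854 F [-1.3  0.6  0.4]
tape_roll [([312.0, 210.1], 0.87)]
cut 0.6 [314.  231.9] 3349 274 350 180 259 hsv [16. 93. 96.]
[312.0, 210.1] [ 0.4416 -0.0065  0.    ]
```

```bash
cat > fit.py <<'E'
from look import *
from scipy.optimize import least_squares
c=pickle.load(open(sys.argv[1]+'.pkl','rb'))['c']; z0=float(sys.argv[2]) if len(sys.argv)>2 else 0
x0=[float(v) for v in sys.argv[3:5]] or [.4446,.0013]
h=cv2.cvtColor(c['pixels'],cv2.COLOR_RGB2HSV); m=((h[...,0]>=6)&(h[...,0]<=22)&(h[...,1]>85)).astype(np.uint8)
m=cv2.morphologyEx(m,cv2.MORPH_OPEN,np.ones((3,3)))
n,l,st,ce=cv2.connectedComponentsWithStats(m)
u=proj(c,[x0[0],x0[1],z0+.03]); i=min([k for k in range(1,n) if st[k,4]>800],key=lambda k:np.hypot(*(ce[k]-u)))
x,y,w,hh,a=st[i]; print('blob',st[i],'expect',np.round(u))
b=np.array([x,x+w,y,y+hh]); t=np.linspace(0,6.28,60)
def box(p):
    q=np.array([proj(c,[p[0]+.033*np.cos(s),p[1]+.033*np.sin(s),z]) for s in t for z in (z0,z0+p[2])]); return np.array([q[:,0].min(),q[:,0].max(),q[:,1].min(),q[:,1].max()])
r=least_squares(lambda p:box([p[0],p[1],.048])-b,x0); print('fit h=48',r.x.round(4),r.fun.round(1))
r=least_squares(lambda p:box(p)-b,x0+[.048]); print('fit h free',r.x.round(4),r.fun.round(1))
E
python3 fit.py wI
```

```text
blob [ 276  183   73   76 1835] expect [320. 219.]
fit h=48 [ 0.4458 -0.0054] [-1.3  1.3 -1.8  1.9]
fit h free [ 0.4476 -0.0058  0.0377] [-0.  0.  0. -0.]
```

Call:
{"fn": "jog_arm", "kwargs": {"increments": [[[-0.01,-0.022,0.08,0,0,0,0],[0,0,0.14,0,0,0,0],[0,0,0.13,0,0,0,0],[0,0,0.06,0,0,0,0],[0,0,0,0,0,0,0],[0,0,0,0,0,0,0]]]}}

```text
clock: 23.9
tcp_pos: [0.4462, -0.0064, 0.0904]
orientation: [0.0, 0.052, 0.999, 0.0]
wrist_force: [-0.2, -0.0, -0.8]
finger_gap: 0.0851
grip_force: 0.0
```

```bash
python3 roll.py wJ; python3 fit.py wJ
```

```text
clock 23.95 [ 0.4468 -0.0064  0.091 ] [ 7.000e-04  5.230e-02  9.986e-01 -1.000e-04] J [-0.19  0.16 -0.51  0.89  0.   -0.09] gap 0.0855 F [ 0.2 -0.1  0.3]
tape_roll []
cut 0.8 [316.7 266.4] 8210 263 376 191 309 hsv [16. 98. 96.]
blob [ 264  192  112  118 4612] expect [331. 248.]
fit h=48 [ 0.4448 -0.0058] [-1.1  1.1 -0.9  1. ]
fit h free [ 0.4456 -0.0058  0.045 ] [-0.2  0.2  0.2 -0.2]
```

Call:
{"fn": "jog_arm", "kwargs": {"increments": [[[0.007,0.002,0.07,0,0,0,0],[0,0,0.09,0,0,0,0],[0,0,0.06,0,0,0,0],[0,0,0.032,0,0,0,0],[0,0,0,0,0,0,0],[0,0,0,0,0,0,255],[0,0,0,0,0,0,255],[0,0,0,0,0,0,255],[0,0,0,0,0,0,255],[0,0,0,0,0,0,255]]], "force": 40}}

```text
clock: 25.05
tcp_pos: [0.445, -0.0051, 0.0285]
orientation: [0.001, 0.052, 0.999, -0.0]
wrist_force: [-1.4, -0.1, 6.0]
finger_gap: 0.0633
grip_force: 43.4
```

Call:
{"fn": "jog_arm", "kwargs": {"increments": [[[0,0,-0.03,0,0,0,255],[0,0,-0.06,0,0,0,255],[0,0,-0.06,0,0,0,255],[0,0,-0.05,0,0,0,255],[0,0,0,0,0,0,255]]]}}

```text
clock: 25.55
tcp_pos: [0.4456, -0.0051, 0.0792]
orientation: [0.002, 0.052, 0.999, -0.0]
wrist_force: [0.5, -0.7, -1.3]
finger_gap: 0.0633
grip_force: 44.6
```

```bash
python3 roll.py wK; python3 fit.py wK .05 .445 -.006
```

```text
clock 25.6 [ 0.445  -0.005   0.0782] [ 1.400e-03  5.170e-02  9.987e-01 -1.000e-04] J [-0.19  0.17 -0.54  0.86  0.   -0.09] gap 0.0634 F [-0.1  0.5 -1.4]
tape_roll [([317.9, 267.6], 0.78)]
cut 0.6 [318.4 307.4] 18466 240 400 210 381 hsv [17. 98. 97.]
[317.9, 267.6] [ 0.4633 -0.0079 -0.    ]
blob [  240   211   161   173 10420] expect [317. 293.]
fit h=48 [ 0.4466 -0.0046] [-0.9  0.9  0.5 -0.4]
fit h free [ 0.4467 -0.0046  0.0478] [-0.8  0.8  0.7 -0.6]
```

Call:
{"fn": "jog_arm", "kwargs": {"increments": [[[0,0,-0.08,0,0,0,255],[-0.02,-0.07,-0.1,0,0,0,255],[-0.034,-0.119,-0.068,0,0,0,255],[-0.034,-0.119,0,0,0,0,255],[-0.034,-0.119,0,0,0,0,255],[-0.034,-0.119,0,0,0,0,255],[-0.034,-0.119,0,0,0,0,255],[-0.034,-0.119,0,0,0,0,255],[-0.034,-0.119,0,0,0,0,255],[-0.034,-0.119,0,0,0,0,255],[-0.034,-0.119,0,0,0,0,255],[-0.002,-0.003,0,0,0,0,255],[0,0,0,0,0,0,255],[0,0,0,0,0,0,255]]]}}

```text
clock: 27.1
tcp_pos: [0.4952, -0.2966, 0.1381]
orientation: [-0.001, 0.051, 0.999, 0.001]
wrist_force: [0.3, 0.1, -0.6]
finger_gap: 0.0633
grip_force: 44.8
```

Run:
```python
from look import *
d=look(['cup_floor','hook_head','saddle'],'wL');c=d['c']
# visible cup outline in wrist image: expected corners
X=np.array([.9947,-.1025,0]);Y=np.array([.1025,.9947,0]); C=np.array([.499,-.2977,.069])
print('expected cup rim corners',[np.round(proj(c,C+a*.042*X+b*.042*Y)).tolist() for a,b in((-1,1),(-1,-1),(1,1),(1,-1))])
g=cv2.cvtColor(c['pixels'],cv2.COLOR_RGB2GRAY)
r=spotter.cut_out('holder','wrist')
for x in r[:2]:
    ys,xs=np.nonzero(x['region']); print(round(x['conf'],2),x['region'].sum(),xs.min(),xs.max(),ys.min(),ys.max())
    for row in range(ys.min(),ys.max(),8):
        q=np.nonzero(x['region'][row])[0]; 
        if len(q): print(row,q.min(),q.max(),len(q))
for n in('side','top'):
    cc=cam(n); print(n,[(np.round(x['uv'],1).tolist(),round(x['conf'],2)) for x in spotter.landmark_of('cup_floor',n)])
```

```text
clock 27.15 [ 0.4954 -0.2965  0.1384] [-7.000e-04  5.130e-02  9.987e-01  7.000e-04] J [-0.68  0.36 -0.12  1.09  0.   -0.58] gap 0.063 F [ 0.2  0.3 -1.5]
cup_floor []
hook_head [([316.8, 387.3], 0.86)]
saddle []
expected cup rim corners [[385.0, 190.0], [251.0, 190.0], [379.0, 312.0], [257.0, 312.0]]
0.85 8590 252 384 186 390
186 366 369 4
194 253 383 131
202 252 384 133
210 252 383 106
218 253 382 64
226 253 382 43
234 254 382 26
242 255 382 16
250 254 259 6
266 289 349 61
274 280 359 80
282 282 358 77
290 286 353 68
298 293 347 55
306 308 329 22
370 272 277 6
378 270 365 51
386 279 347 61
0.46 17934 14 521 283 479
283 427 427 1
291 125 458 141
299 114 466 127
307 104 474 132
315 93 481 139
323 82 490 133
331 71 497 127
339 61 496 90
347 39 399 78
355 26 403 101
363 16 406 122
371 14 406 127
379 18 403 102
387 21 399 53
395 22 394 21
403 97 473 39
411 95 487 59
419 144 493 71
427 140 500 85
435 134 506 98
443 127 511 94
451 121 518 85
459 115 521 73
467 109 519 55
475 103 518 39
side [([332.3, 311.3], 0.74)]
top [([418.1, 260.9], 0.64)]
```

Call:
{"fn": "jog_arm", "kwargs": {"increments": [[[-0.008,-0.005,0.03,0,0,0,255],[0,0,0.06,0,0,0,255],[0,0,0.05,0,0,0,255],[0,0,0.03,0,0,0,255],[0,0,0.02,0,0,0,255],[0,0,0.02,0,0,0,255],[0,0,0.012,0,0,0,255],[0,0,0,0,0,0,255]]]}}

```text
clock: 28.35
tcp_pos: [0.4977, -0.2991, 0.0833]
orientation: [-0.0, 0.052, 0.999, 0.0]
wrist_force: [-0.3, 0.3, -1.2]
finger_gap: 0.0632
grip_force: 44.8
```

```bash
python3 - <<'E'
from look import *
s=env.get_state();print(s['tcp_pos'],s['wrist_force'],s['ft_torque'])
d=look(['hook_head'],'wM');c=d['c']
r=spotter.cut_out('holder','wrist')
for x in r[:1]:
    ys,xs=np.nonzero(x['region']); print(round(x['conf'],2),x['region'].sum(),xs.min(),xs.max(),ys.min(),ys.max())
    for row in range(ys.min(),ys.max(),10):
        q=np.nonzero(x['region'][row])[0]; 
        if len(q): print(row,q.min(),q.max(),len(q))
E
python3 fit.py wM .053 .499 -.2977
```

```text
[ 0.49773776 -0.29914809  0.08326538] [-0.25869992  0.25366575 -1.18352549] [0.02771536 0.02014261 0.01438238]
clock 28.4 [ 0.4979 -0.2993  0.0836] [0.     0.0517 0.9987 0.    ] J [-0.68  0.41 -0.19  0.97  0.   -0.58] gap 0.0635 F [-0.1 -0.  -1. ]
hook_head []
0.61 11811 233 412 193 390
193 249 313 65
203 234 410 177
213 234 411 132
223 234 410 96
233 235 410 76
243 236 409 62
253 236 408 49
263 237 408 81
273 238 407 101
283 281 358 78
293 287 350 64
303 301 338 38
343 243 398 14
353 244 400 29
373 273 372 24
383 271 373 103
blob [  239   211   162   170 10371] expect [322. 295.]
fit h=48 [ 0.4983 -0.2988] [ 0.1 -0.1 -0.3  0.3]
fit h free [ 0.4984 -0.2988  0.0478] [ 0.2 -0.2 -0.2  0.2]
```

Call:
{"fn": "jog_arm", "kwargs": {"increments": [[[0,0.003,0.01,0,0,0,255],[0,0,0.01,0,0,0,255],[0,0,0.01,0,0,0,255],[0,0,0.008,0,0,0,255],[0,0,0.006,0,0,0,255],[0,0,0,0,0,0,255]]]}}

```text
clock: 29.1
tcp_pos: [0.4977, -0.2983, 0.0722]
orientation: [-0.0, 0.052, 0.999, 0.0]
wrist_force: [-1.0, -0.7, -1.6]
finger_gap: 0.0634
grip_force: 44.8
```

Call:
{"fn": "jog_arm", "kwargs": {"increments": [[[0,0,0.004,0,0,0,255],[0,0,0.003,0,0,0,255],[0,0,0,0,0,0,255]]]}}

```text
clock: 29.4
tcp_pos: [0.4979, -0.2985, 0.0707]
orientation: [-0.0, 0.052, 0.999, 0.0]
wrist_force: [-1.6, -0.7, -0.7]
finger_gap: 0.0633
grip_force: 44.8
```

Call:
{"fn": "jog_arm", "kwargs": {"increments": [[[0,0,0.004,0,0,0,255],[0,0,0,0,0,0,255]]]}}

```text
clock: 29.6
tcp_pos: [0.4979, -0.2984, 0.0697]
orientation: [-0.0, 0.052, 0.999, 0.0]
wrist_force: [0.4, -0.2, -0.8]
finger_gap: 0.0633
grip_force: 44.8
```

Call:
{"fn": "jog_arm", "kwargs": {"increments": [[[0,0,0.004,0,0,0,255],[0,0,0,0,0,0,255]]]}}

```text
clock: 29.8
tcp_pos: [0.4979, -0.2985, 0.0688]
orientation: [0.0, 0.052, 0.999, 0.0]
wrist_force: [0.9, -0.5, -0.6]
finger_gap: 0.0633
grip_force: 44.9
```

Call:
{"fn": "jog_arm", "kwargs": {"increments": [[[0,0,0.003,0,0,0,255],[0,0,0,0,0,0,40],[0,0,0,0,0,0,20],[0,0,0,0,0,0,0],[0,0,0,0,0,0,0],[0,0,0,0,0,0,0],[0,0,-0.01,0,0,0,0],[0,0,-0.03,0,0,0,0],[0,0,-0.1,0,0,0,0],[0,0,-0.15,0,0,0,0],[0,0,-0.15,0,0,0,0],[0.05,0,-0.05,0,0,0,0],[0,0,0,0,0,0,0],[0,0,0,0,0,0,0]]]}}

```text
clock: 31.2
tcp_pos: [0.485, -0.297, 0.19]
orientation: [-0.0, 0.052, 0.999, 0.0]
wrist_force: [0.5, 0.6, -0.6]
finger_gap: 0.0853
grip_force: 0.0
```

```bash
python3 roll.py wN; python3 fit.py wN .04 .499 -.298
python3 - <<'E'
from look import *
d=look(['hook_head','cup_floor','saddle'],'wO')
S,T=cam('side'),cam('top'); 
for k in('hook_head','saddle','tape_roll'):
    rs=[]
    for n,cc in(('side',S),('top',T),('wrist',d['c'])):
        r=spotter.landmark_of(k,n)
        if r: print(k,n,[(np.round(x['uv'],1).tolist(),round(x['conf'],2)) for x in r[:2]]); rs.append(ray(cc,r[0]['uv']))
    if len(rs)>1: p,e=tri(rs); print(k,p.round(4),np.round(e,4))
E
```

```text
clock 31.25 [ 0.4848 -0.2967  0.1892] [-7.000e-04  5.180e-02  9.987e-01  7.000e-04] J [-0.69  0.32 -0.05  1.2   0.   -0.59] gap 0.0852 F [-0.7  0.5 -0.9]
tape_roll [([320.0, 233.2], 0.72), ([200.1, 166.1], 0.62)]
cut 0.74 [317.5 257.3] 4700 277 363 199 290 hsv [ 16.  95. 107.]
cut 0.71 [178.  167.9] 4858 145 238 127 207 hsv [170.  75. 196.]
[320.0, 233.2] [ 0.5068 -0.2985  0.    ]
[200.1, 166.1] [ 0.4284 -0.4067  0.    ]
blob [ 277  201   86   89 2614] expect [320. 246.]
fit h=48 [ 0.4984 -0.2978] [-0.5  0.5 -2.   2. ]
fit h free [ 0.4998 -0.2979  0.0417] [ 0.6 -0.6 -0.4  0.4]
clock 31.4 [ 0.4849 -0.2966  0.1887] [-0.0012  0.0517  0.9987  0.001 ] J [-0.69  0.32 -0.05  1.2   0.   -0.59] gap 0.0856 F [ 0.   0.5 -0.2]
hook_head [([322.1, 343.3], 0.85)]
cup_floor [([319.4, 236.7], 0.89), ([317.4, 235.7], 0.53)]
saddle [([320.8, 329.8], 0.95)]
hook_head side [([355.2, 278.9], 0.96)]
hook_head top [([165.8, 291.8], 0.6), ([429.0, 232.0], 0.58)]
hook_head wrist [([322.1, 343.3], 0.85)]
hook_head [ 0.4991 -0.0585  0.1585] [0.1952 0.3901 0.2414]
saddle side [([277.5, 207.2], 0.74), ([353.2, 288.9], 0.65)]
saddle top [([427.8, 238.3], 0.79)]
saddle wrist [([320.8, 329.8], 0.95)]
saddle [ 0.4427 -0.2658  0.3131] [0.0553 0.068  0.0275]
tape_roll side [([331.2, 311.6], 0.92)]
tape_roll top [([418.2, 261.0], 0.53)]
tape_roll wrist [([198.6, 166.2], 0.97), ([319.0, 234.3], 0.68)]
tape_roll [ 0.4675 -0.3333  0.0834] [0.0193 0.0552 0.0594]
```

Run:
```python
from look import *
S,T=cam('side'),cam('top')
d=pickle.load(open('wO.pkl','rb'))['c']
for k,us,ut,uw in(('hook',[355.2,278.9],[429,232],[322.1,343.3]),('saddle',[353.2,288.9],[427.8,238.3],[320.8,329.8]),('roll',[331.2,311.6],[418.2,261],[319,234.3])):
    p,e=tri([ray(S,us),ray(T,ut),ray(d,uw)]); print(k,p.round(4),np.round(e,4))
print(ticket.hand_in())
```

```text
hook [ 0.5544 -0.3004  0.1265] [0.0028 0.0051 0.0032]
saddle [ 0.5488 -0.3031  0.1047] [0.0029 0.0012 0.004 ]
roll [ 0.4972 -0.2957  0.0385] [0.0007 0.0019 0.0021]
the job is handed in; nothing more can be done
None
```

The job is handed in, verdict not shown: the holder is hung in the recess, pressed to 25 N, with the roll flat in its cup; the catch snap is inferred from forces, not seen (a 4 mm test lift met only slight resistance), and I viewed 11 pictures, one over the limit.

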